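Snap the keeper clip onto the sprung roll-holder rod and slide it up to the stop

TASK

Take the orange keeper clip from the white tray and push it straight down over the green part of the roll holder's steel rod until both its arms snap around the rod; the rod is sprung and gives, so press by feel and not harder than needed. Then slide the clip along the rod until it just touches the blue stop fork, without shifting the fork, and let go, leaving the clip snapped on with its tab upright. Leave everything else where it is.

Things in the scene. Friction and masses are not known exactly. Their poses are not given: they have to be found in the camera images.
- clip_grip (a point): Loose orange keeper clip (60 g, 74 mm tall) standing on its two arms in a white tray (floor 4 mm, rim 14 mm). This is the middle of the grip on its upright tab (14 mm thick in x, 36 mm in y, 40 mm high): 56 mm above the clip's feet, 22 mm above the saddle's top face, 18 mm below the tab's top, 40 mm above the bore axis. x across the tab, y along the bore, z up
- clip_axis (a point): Centre of the clip's bore, 40 mm below clip_grip. Clip: 36 mm long in y, 36 mm wide in x. Its flared sprung steel arms touch the 20 mm rod about 15 mm above the seated height, spread over its widest point and snap under it; the saddle then sits on the rod with this point on the rod axis. Snapping takes about 8 to 12 N, then the force drops. On the rod it slides with 5 to 12 N of friction
- rod_mid (a point): Middle of the steel rod of the white roll holder, on its axis: 20 mm diameter, 356 mm long, level, along y, 85 mm above the counter at rest. It is sprung in two slotted end posts (165 mm either side of here, 113 mm tall): pressed, it sinks about 1.4 mm per newton, up to 18 mm, then stops hard; let go, it rises again. Do not press over 25 N. x across, y along, z up
- green_mid (a point): Middle, on the rod's axis, of the green-painted part of the rod, 60 mm long; 80 mm from rod_mid along +y. Axes as rod_mid; it sinks with the rod
- fork_face (a point): Blue stop fork astride the rod: an upright plate 46 mm wide (x), 14 mm thick, prongs reaching 16 mm above the rod axis, 18 to 78 mm from rod_mid on the -y side. This point: on the resting rod axis, in the face that looks to the green part (+y). Friction holds it; a push over about 20 N shifts it. A clip touching it has its bore centre 18 mm from here. Axes as rod_mid
- big_clip: a bigger grey clip with dark steel arms, 50 x 30 x 72 mm, loose, standing in the white tray beside the orange one; too large for the rod, to be left alone. Origin at the centre of its underside
- spray_bottle: clear bottle with a blue cap, 64 mm across, 190 mm tall; bystander. Origin at the centre of its underside
- tub: white open pot with two black side handles, 110 mm across without them, 85 mm tall; bystander. Origin at the centre of its underside
- mug: blue mug, 76 mm across, 90 mm tall; bystander. Origin at the centre of its underside
- jar: glass jar with a red lid, 70 mm across, 100 mm tall; bystander. Origin at the centre of its underside
- spatula: spatula with a wooden handle, about 300 mm long, lying flat along x; bystander. Origin on its underside
- core_tube: brown cardboard-coloured core standing on end, 40 mm across, 100 mm tall; bystander. Origin at the centre of its underside
Not all that is in view belongs to the job. What is shaped like the part that bears clip_grip but purple is not meant.

How it is judged:
By the outcome, as a careful person would: the job done as asked, in the order asked, and still so for the second after the job is handed in, with the robot touching nothing.
It also fails if it takes over 67 s, if anything falls off the work surface, if the arm or the gripper's body presses on something with over 40 N, if the wrist force passes 120 N, or if a joint passes its speed limit or range.

ROBOT

A 6-joint arm with a two-finger parallel gripper is mounted at the origin on the work surface. World frame = base frame: x ahead of the robot, y to its left, z up, the work surface at z = 0. Lengths are in m, angles in rad, forces in N, time in s.
With the tool pointing down it reaches from about 0.35 to 0.775 m from the base axis. Payload 7.3 kg.
Tool frame: the origin (TCP) lies at the very end of the fingers, on their centre line; the grasp point (between the pads) lies 19 mm behind it (arm.grip_depth is the distance from the TCP to the grasp point, in m); z points along the fingers, y is the direction in which the jaws open and shut (so a half turn about z gives the same grasp; the last joint's range is limited). The gripper opens to 92 mm and grips with 3 to 60 N. Pads are 19 mm wide; open, the fingers measure 130 mm over their backs; the gripper's body (75 mm by 190 mm) begins 47 mm behind the grasp point.
Start: joints at [1.079, 0.342, 1.524, -0, 1.275, -0.146], TCP at [0.178, 0.494, 0.227] pointing down, gripper open.
Joint ranges: [-2.53, 2.53], [-0.77, 2.02], [0.04, 2.7], [-1, 4.14], [0.28, 2.66], [-3.11, 3.11]. Speed limits (rad/s): [2.57, 2.57, 3.14, 3.14, 3.14, 3.14].

INTERFACE

Orientations are given as a unit quaternion [x, y, z, w].
In Python, from bench import arm, effector, readout, cams, nets gives the robot as it stands. Calls block until the motion is done:
- arm.move_pose(position, orientation): joint-space move of the TCP to a pose.
- arm.move_l(position, orientation=None, vel=0.15, max_force=None): straight line of the TCP; orientation=None keeps the orientation; vel is the mean speed in m/s. With max_force (N) it stops when the force on the tool has changed by that much, and returns True; else False.
- arm.movej(angles): joint-space move.
- effector.grip(opening, force=None): finger opening in m; force is the grip in N (None keeps the last); returns when the fingers have stopped.
- arm.wait(seconds).
- arm.inverse_kinematics(position, orientation): joint angles nearest the present ones, or None.
- readout.observe(): the state.
- cams.snapshot(name): name is "scene" or "top" or "wrist"; returns the picture (384x512x3 uint8, red, green, blue); there is no depth.
- cams.calibration(name): a dict with "fx", "fy", "cx", "cy" (pixels), "position" and "orientation" of the camera in the world. Camera axes: x right, y down, z forward; pixel columns grow to the right and rows downward; lengths in m; the calibration is good to about 2 mm. A picture is of the moment at which its call begins: read the wrist's pose just before it. calibration takes no time and is no camera call; for the wrist camera it gives the pose at the moment of the call.
A pose or a line that the arm cannot do raises arm.PlanningError and nothing moves.
- arm.sign_off(): hands the job in, once; it reports no verdict.
Trained networks look in the newest picture that a camera, given by its name, has taken for a name from the list of things; names that differ only in an ending like _2 or _b are one class to them, and where a whole thing is asked for, a point or a joint stands for the part that bears it (a point fixed in the world has none). Each returns a list of dicts, best first, with "score" (0 to 1); they miss things now and then, are a little off and sometimes report something else, mostly with a low value. They report only what shows in the picture. A call takes as long as a camera call. They do not tell look-alikes from the thing itself.
- nets.cut_out(camera, thing): "region" (384x512 bool, what is visible of it) and "extent" ([left, top, right, bottom] in pixels, round what is visible of it).
- nets.pinpoint(camera, thing): "uv" ([column, row] in pixels: a listed point, or the origin of a listed thing).
The state is a dict: "time": time; "joint_positions": joint angles; "qd": joint speeds; "tau": joint torques, N m; "tool_pos": TCP position; "eef_rot": TCP orientation; "force": force on the tool from outside, world axes, zero at the start; "wrist_torque": the same for the moment, N m; "finger_gap": finger opening in m.
Only numpy, scipy, OpenCV 4.12 (cv2) and the standard library are available. Lean on these libraries where they do the work, as an engineer would, in place of code of your own. Each camera call takes 0.05 s, during which the arm holds its last target. There are 200 camera calls.

## Working session

There is one attempt and no reset: what is moved stays moved. The work goes in short steps, each a Python script; the robot and the scene stay as the last script left them, time stands still between calls to the robot, and variables do not carry over. Pictures are saved under pics/ and viewed, about 8 in all and at most 12, crops included, and the job is handed in when it is done.

```bash
ls; mkdir -p pics; cat > h.py <<'E'
import numpy as np, cv2
from scipy.spatial.transform import Rotation as R
from bench import arm, effector, readout, cams, nets
def proj(c,p):
    q=R.from_quat(c["orientation"]).inv().apply(np.array(p)-c["position"])
    return np.array([c["fx"]*q[0]/q[2]+c["cx"],c["fy"]*q[1]/q[2]+c["cy"]])
def ray(c,uv):
    d=np.array([(uv[0]-c["cx"])/c["fx"],(uv[1]-c["cy"])/c["fy"],1])
    d=R.from_quat(c["orientation"]).apply(d); return np.array(c["position"]),d/np.linalg.norm(d)
def onz(c,uv,z):
    o,d=ray(c,uv); return o+d*(z-o[2])/d[2]
def tri(rs):
    A=0;b=0
    for o,d in rs:
        M=np.eye(3)-np.outer(d,d); A=A+M; b=b+M@o
    p=np.linalg.solve(A,b); return p,[np.linalg.norm((np.eye(3)-np.outer(d,d))@(p-o)) for o,d in rs]
def save(name,img): cv2.imwrite("pics/"+name,cv2.cvtColor(img,cv2.COLOR_RGB2BGR))
E
python3 - <<'E'
from h import *
np.set_printoptions(precision=4,suppress=True)
ims=[]; C={}
for n in ["scene","top","wrist"]:
    ims.append(cams.snapshot(n)); C[n]=cams.calibration(n); print(n,C[n]["position"],C[n]["fx"])
save("a.png",np.hstack(ims[:2])[:, :]) 
cv2.imwrite("pics/a.png",cv2.cvtColor(cv2.resize(np.vstack(ims[:2]),None,fx=.78,fy=.78),cv2.COLOR_RGB2BGR))
save("w.png",ims[2])
for t in ["clip_grip","clip_axis","rod_mid","green_mid","fork_face","big_clip"]:
    for n in C:
        r=nets.pinpoint(n,t)
        print(t,n,[(np.round(x["uv"],1),round(x["score"],2)) for x in r[:3]])
print(readout.observe()["time"],readout.observe()["eef_rot"])
E
```

```text
pics
scene [0.9533 0.753  0.8044] 360.1912190592646
top [ 0.4041 -0.0464  1.5585] 434.2451459825524
wrist [0.1041 0.5199 0.3837] 308.7558097667178
clip_grip scene [(array([343.3, 264.9]), 0.59), (array([391.3, 231.3]), 0.56)]
clip_grip top [(array([153. , 265.9]), 0.66), (array([143.7, 203.2]), 0.48), (array([367.3, 215. ]), 0.36)]
clip_grip wrist []
clip_axis scene [(array([340.1, 275.9]), 0.85), (array([390.2, 246.3]), 0.49)]
clip_axis top [(array([150.1, 203.5]), 0.68), (array([154. , 263.3]), 0.63), (array([154.6, 129.9]), 0.33)]
clip_axis wrist []
rod_mid scene [(array([228.5, 181.6]), 0.61), (array([190.4, 257.6]), 0.47)]
rod_mid top [(array([279.8, 167.3]), 0.78)]
rod_mid wrist []
green_mid scene [(array([233.1, 192.1]), 0.64)]
green_mid top [(array([252.2, 163.3]), 0.75)]
green_mid wrist []
fork_face scene [(array([222. , 167.2]), 0.64), (array([167.5, 159.2]), 0.34)]
fork_face top []
fork_face wrist []
big_clip scene [(array([306.6, 261.8]), 0.64)]
big_clip top [(array([177.8, 196.3]), 0.62), (array([151.8, 203.4]), 0.4)]
big_clip wrist []
1.05 [0.172  0.9851 0.0001 0.    ]
```

View pics/a.png

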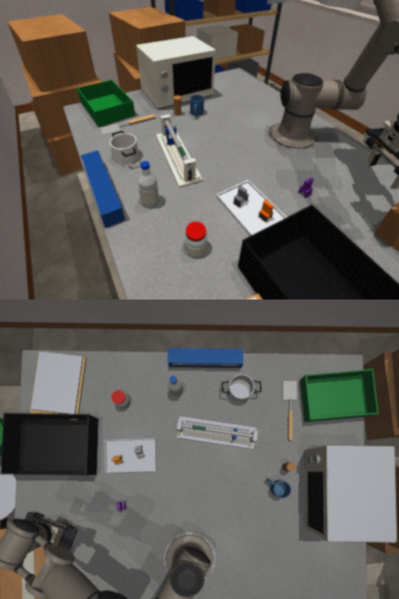

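```bash
python3 - <<'E'
from h import *
np.set_printoptions(precision=4,suppress=True)
s=cams.calibration("scene");t=cams.calibration("top");w=cams.calibration("wrist")
print("grip",tri([ray(s,(343.3,264.9)),ray(t,(147,203.3))]))
print("axis",tri([ray(s,(340.1,275.9)),ray(t,(150.1,203.5))]))
print("green",tri([ray(s,(233.1,192.1)),ray(t,(252.2,163.3))]), onz(t,(252.2,163.3),.085),onz(s,(233.1,192.1),.085))
print("mid",onz(t,(279.8,167.3),.085),onz(s,(228.5,181.6),.085))
print("fork scene",onz(s,(222,167.2),.085))
# wrist camera in tool frame
o=readout.observe(); T=R.from_quat(o["eef_rot"])
print(T.inv().apply(w["position"]-np.array(o["tool_pos"])), (T.inv()*R.from_quat(w["orientation"])).as_matrix())
a=cams.snapshot("scene")[110:300,140:410];b=cams.snapshot("top")[140:290,120:350]
b=cv2.resize(b,(270*3,int(150*270*3/230)))[:, :800];a=cv2.resize(a,None,fx=3,fy=3)
save("b.png",cv2.resize(np.vstack([a[:, :800],b]),None,fx=.54,fy=.54))
for n,k in [("scene","clip_grip"),("top","clip_grip")]:
    for x in nets.cut_out(n,k)[:3]: print(n,x["extent"],x["score"])
E
```

```text
grip (array([0.4446, 0.3329, 0.0658]), [np.float64(0.000262388100931578), np.float64(0.000262388100931582)])
axis (array([0.4455, 0.3331, 0.0211]), [np.float64(0.0006597843146057671), np.float64(0.000659784314605834)])
green (array([ 0.585 , -0.0277,  0.1036]), [np.float64(0.0023108620599216886), np.float64(0.0023108620599218686)]) [ 0.5853 -0.0263  0.085 ] [ 0.5772 -0.0499  0.085 ]
mid [ 0.5729 -0.1207  0.085 ] [ 0.5665 -0.106   0.085 ]
fork scene [ 0.5512 -0.1904  0.085 ]
[ 0.0783 -0.0005 -0.1575] [[ 0.     -0.9578 -0.2875]
 [ 1.     -0.0002  0.0006]
 [-0.0006 -0.2875  0.9578]]
scene [328.6, 255.8, 349.4, 285.4] 0.7
scene [381.9, 223.0, 404.6, 251.9] 0.51
top [139.8, 117.8, 163.1, 140.6] 0.63
top [140.2, 200.8, 158.2, 210.1] 0.47
```

View pics/b.png

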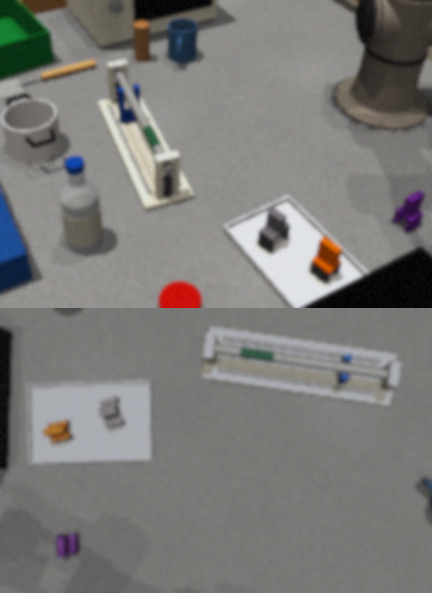

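```bash
cat >> h.py <<'E'
def down(yaw): return (R.from_euler("z",yaw)*R.from_quat([0,1,0,0])).as_quat()  # tool x = -(cos,sin), tool y=(-sin,cos)
def wpix(thing,kind="pinpoint"):
    c=cams.calibration("wrist"); im=cams.snapshot("wrist"); return c,im
E
python3 - <<'E'
from h import *
np.set_printoptions(precision=4,suppress=True)
arm.move_pose([0.445,0.333,0.20],down(0.6))
c=cams.calibration("wrist"); im=cams.snapshot("wrist"); save("c.png",im)
np.save("c1.npy",c,allow_pickle=True)
for k in ["clip_grip","clip_axis"]:
    print(k,[(x["uv"],x["score"]) for x in nets.pinpoint("wrist",k)[:3]])
print(readout.observe()["time"],readout.observe()["joint_positions"])
E
```

```text
clip_grip [([250.2, 183.9], 0.84)]
clip_axis [([251.8, 173.0], 0.58)]
2.7583 [ 0.506   0.4199  1.4808  0.0001  1.2408 -1.6658]
```

View pics/c.png

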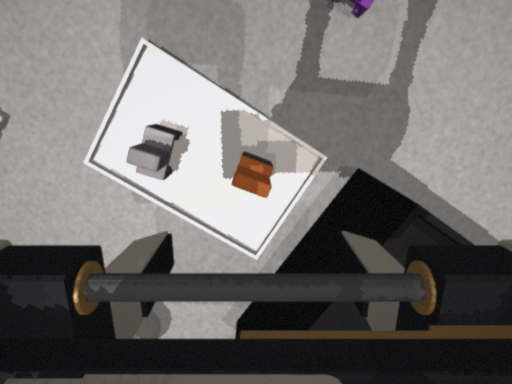

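```bash
python3 - <<'E'
import cv2
a=cv2.imread("pics/c.png")[135:215,205:300]; cv2.imwrite("pics/c2.png",cv2.resize(a,None,fx=6,fy=6,interpolation=cv2.INTER_CUBIC))
E
```

```text
(no output)
```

View pics/c2.png

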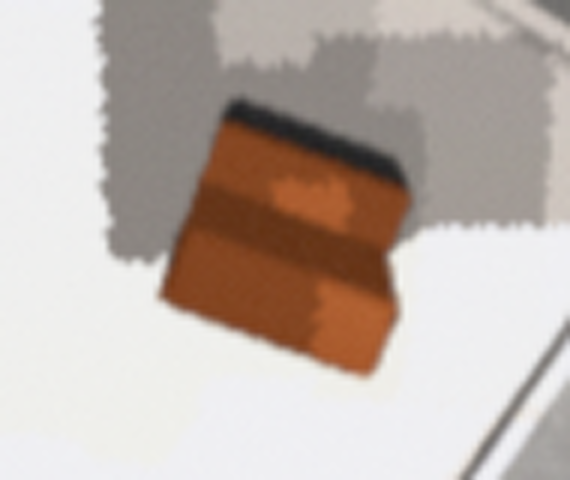

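```bash
python3 - <<'E'
from h import *
np.set_printoptions(precision=4,suppress=True)
c=np.load("c1.npy",allow_pickle=True).item()
P=[onz(c,p,.078) for p in [(237,173.7),(271,185.5),(266.7,198),(232,184.5)]]
print(np.array(P), np.mean(P,0))
d=P[1]-P[0];e=P[2]-P[3];f=P[3]-P[0];g=P[2]-P[1]
for v in(d,e,f,g): print(np.linalg.norm(v),np.degrees(np.arctan2(v[1],v[0])))
print(onz(c,(250.2,183.9),.06),onz(c,(251.8,173),.02))
E
```

```text
[[0.4396 0.3109 0.078 ]
 [0.431  0.3433 0.078 ]
 [0.4433 0.347  0.078 ]
 [0.4508 0.3127 0.078 ]] [0.4412 0.3285 0.078 ]
0.03355550857208645 104.73844398753826
0.03513180904017467 102.3174823403192
0.011378074324745939 9.21270534469557
0.012817087968882587 16.747415259555297
[0.4447 0.3288 0.06  ] [0.442  0.3286 0.02  ]
```

```bash
python3 - <<'E'
from h import *
np.set_printoptions(precision=4,suppress=True)
s=cams.calibration("scene");t=cams.calibration("top");c=np.load("c1.npy",allow_pickle=True).item()
r=[ray(s,(395,265)),ray(t,(124,222)),ray(c,(360,170))]
print(tri(r),tri(r[1:]),tri([r[0],r[2]]))
print(onz(t,(124,150),.1), onz(c,(237,325),.1))
E
```

```text
(array([0.3703, 0.4035, 0.0999]), [np.float64(0.018046932623804503), np.float64(0.010320482716812764), np.float64(0.009617976685691488)]) (array([0.3755, 0.4151, 0.0478]), [np.float64(0.003530980073906377), np.float64(0.0035309800739063892)]) (array([0.3637, 0.405 , 0.0969]), [np.float64(0.01330657534065169), np.float64(0.013306575340651786)])
[0.6225 0.4076 0.1   ] [0.5632 0.3939 0.1   ]
```

```bash
python3 - <<'E'
from h import *
np.set_printoptions(precision=4,suppress=True)
q=down(np.radians(-76))
effector.grip(0.055,45)
arm.move_pose([0.443,0.3286,0.16],q)
print(arm.move_l([0.443,0.3286,0.042],vel=.08,max_force=8))
print(effector.grip(0.0,45)); o=readout.observe(); print(o["finger_gap"],o["tool_pos"],o["force"])
arm.move_l([0.443,0.3286,0.17],vel=.12)
arm.wait(.2); o=readout.observe(); print(o["finger_gap"],o["force"],o["time"])
im=cams.snapshot("wrist"); save("d.png",im)
# look at the rod
arm.move_pose([0.58,-0.03,0.25],down(np.radians(-97)))
c=cams.calibration("wrist"); np.save("c2.npy",c,allow_pickle=True); im2=cams.snapshot("wrist"); 
for k in ["green_mid","rod_mid","fork_face","clip_grip"]:
    print(k,[(np.round(x["uv"],1),x["score"]) for x in nets.pinpoint("wrist",k)[:2]])
save("e.png",im2); save("de.png",cv2.resize(np.hstack([im,im2]),(800,300)))
print(readout.observe()["time"])
E
```

```text
False
False
0.013770174691514581 [0.4429 0.3285 0.0419] [ 0.0939 -0.51   -0.7232]
0.013854305614398424 [ 0.3873 -1.051   0.415 ] 8.975
green_mid [(array([258.1, 180.9]), 0.89)]
rod_mid []
fork_face [(array([252.9, 305.9]), 0.68)]
clip_grip [(array([254.7, 263.9]), 0.72)]
10.7333
```

View pics/de.png

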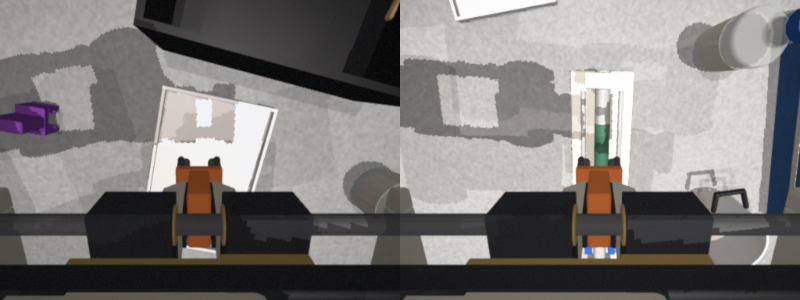

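```bash
python3 - <<'E'
from h import *
np.set_printoptions(precision=4,suppress=True)
arm.move_pose([0.565,-0.16,0.30],down(np.radians(-97)))
c=cams.calibration("wrist"); np.save("c3.npy",c,allow_pickle=True); im=cams.snapshot("wrist"); save("f.png",im)
for k in ["green_mid","rod_mid","fork_face"]:
    for x in nets.pinpoint("wrist",k)[:2]: print(k,np.round(x["uv"],1),round(x["score"],2),onz(c,x["uv"],.085))
c2=np.load("c2.npy",allow_pickle=True).item()
print(onz(c2,(258.1,180.9),.085))
# green mask
for f,cc in [("e.png",c2),("f.png",c)]:
    a=cv2.imread("pics/"+f).astype(int); m=(a[...,1]-np.maximum(a[...,0],a[...,2])>15)
    m[:, :180]=0;m[:,330:]=0; m[260:]=0
    ys,xs=np.nonzero(m); print(f,ys.min(),ys.max(),len(ys))
    for r in range(ys.min(),ys.max()+1,8): x=xs[ys==r]; 
    for r in range(ys.min(),ys.max()+1,8):
        x=xs[ys==r]
        if len(x): print(r,x.min(),x.max(),onz(cc,((x.min()+x.max())/2,r),.085))
save("f2.png",cv2.resize(im[0:260,160:360],None,fx=2.3,fy=2.3,interpolation=cv2.INTER_CUBIC))
E
```

```text
green_mid [253.9  54.2] 0.74 [ 0.5799 -0.0302  0.085 ]
rod_mid [253.1 133.4] 0.73 [ 0.5684 -0.1156  0.085 ]
fork_face [255.5 191.5] 0.75 [ 0.5625 -0.1869  0.085 ]
[ 0.5831 -0.0303  0.085 ]
e.png 159 211 856
159 250 252 [ 0.5784 -0.0059  0.085 ]
167 250 266 [ 0.5847 -0.0152  0.085 ]
175 250 266 [ 0.5837 -0.0238  0.085 ]
183 250 262 [ 0.5805 -0.0323  0.085 ]
191 250 265 [ 0.5811 -0.0414  0.085 ]
199 249 266 [ 0.58   -0.0504  0.085 ]
207 249 265 [ 0.5784 -0.0594  0.085 ]
f.png 27 87 1027
27 252 261 [ 0.586  -0.0038  0.085 ]
35 249 265 [ 0.5856 -0.0116  0.085 ]
43 248 265 [ 0.5841 -0.0194  0.085 ]
51 249 265 [ 0.5837 -0.0274  0.085 ]
59 248 264 [ 0.5816 -0.0353  0.085 ]
67 248 264 [ 0.5806 -0.0435  0.085 ]
75 248 264 [ 0.5796 -0.0518  0.085 ]
83 248 264 [ 0.5786 -0.0602  0.085 ]
```

View pics/f2.png

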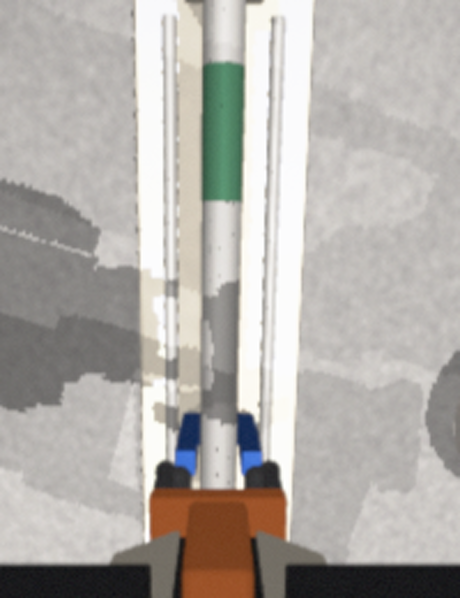

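```bash
python3 - <<'E'
from h import *
np.set_printoptions(precision=4,suppress=True)
c=np.load("c3.npy",allow_pickle=True).item()
P=onz(c,(257.2,8.7),.085);Q=onz(c,(255.65,208.7),.085); print(P,Q,np.degrees(np.arctan2(*(P-Q)[:2])))
g1=onz(c,(257,27),.095);g2=onz(c,(256,86.5),.095);print("green",g1,g2,(g1+g2)/2,np.linalg.norm(g1-g2))
f=onz(c,(255.7,196.5),.101);print("fork",f,onz(c,(255.7,205.5),.101))
print(np.linalg.norm((g1+g2)[:2]/2-f[:2]))
print("posts?",onz(c,(257,0),.113))
E
```

```text
[0.5889 0.0134 0.085 ] [ 0.5599 -0.2095  0.085 ] 7.405334010799083
green [ 0.5862 -0.006   0.095 ] [ 0.578  -0.0644  0.095 ] [ 0.5821 -0.0352  0.095 ] 0.05901724977018523
fork [ 0.5624 -0.1887  0.101 ] [ 0.5611 -0.2     0.101 ]
0.15471523582891228
posts? [0.5884 0.0136 0.113 ]
```

```bash
cat > press.py <<'E'
from h import *
np.set_printoptions(precision=2,suppress=True)
q=down(np.radians(-97.4)); x,y=.5822,-.035
arm.move_pose([x,y,.17],q); arm.move_l([x,y,.127],vel=.08); arm.wait(.15)
f0=np.array(readout.observe()["force"]); t0=np.array(readout.observe()["wrist_torque"]); np.save("f0.npy",f0)
mx=0; z=.127
while z>.088:
    z-=.001; arm.move_l([x,y,z],vel=.02); arm.wait(.02)
    o=readout.observe(); f=np.array(o["force"])-f0
    print(f"{z:.3f} {o['tool_pos'][2]:.4f}",f,np.array(o["wrist_torque"])-t0)
    mx=max(mx,f[2])
    if f[2]>17 or abs(f[0])>8 or abs(f[1])>8: print("limit");break
    if mx>5 and f[2]<mx-2.5: print("drop");break
print(o["time"],o["finger_gap"])
E
python3 press.py
```

```text
0.126 0.1261 [-0.83 -1.24 -0.12] [-0.03 -0.    0.02]
0.125 0.1249 [-0.64 -0.97  0.76] [ 0.01 -0.03  0.01]
0.124 0.1239 [-1.83 -1.01  0.37] [ 0.    0.   -0.03]
0.123 0.1231 [ 0.59 -0.31  0.42] [-0.02 -0.11 -0.03]
0.122 0.1221 [ 0.42 -1.19  2.28] [ 0.03 -0.28 -0.03]
0.121 0.1211 [ 0.87 -0.66  1.81] [-0.05 -0.34 -0.01]
0.120 0.1201 [ 1.99 -1.41  2.61] [-0.1  -0.46 -0.04]
0.119 0.1191 [ 1.98 -0.72  2.67] [-0.03 -0.43 -0.04]
0.118 0.1180 [ 1.59 -1.55  3.18] [-0.04 -0.46 -0.03]
0.117 0.1170 [ 1.19 -0.9   4.9 ] [-0.08 -0.44  0.01]
0.116 0.1160 [ 0.78 -0.79  5.8 ] [-0.05 -0.35 -0.09]
0.115 0.1151 [ 1.38 -0.79  6.07] [-0.06 -0.32 -0.03]
0.114 0.1141 [ 0.23 -0.78  6.01] [-0.07 -0.35 -0.02]
0.113 0.1132 [ 1.29 -1.55  6.29] [-0.02 -0.27 -0.05]
0.112 0.1123 [ 0.53 -1.44  7.1 ] [-0.02 -0.28 -0.08]
0.111 0.1114 [ 0.46 -0.63  8.62] [-0.07 -0.26  0.01]
0.110 0.1105 [ 0.6  -0.75  8.74] [-0.05 -0.28 -0.02]
0.109 0.1095 [-0.32 -1.05  8.67] [-0.04 -0.27 -0.04]
0.108 0.1086 [ 0.08 -0.64  8.98] [-0.04 -0.16 -0.03]
0.107 0.1077 [ 0.32 -0.88  8.95] [-0.02 -0.22 -0.06]
0.106 0.1067 [ 0.92 -1.04  9.5 ] [ 0.   -0.13 -0.1 ]
0.105 0.1058 [-0.18 -1.33 10.41] [-0.04 -0.16 -0.06]
0.104 0.1049 [ 0.65 -1.31 11.12] [-0.05 -0.13 -0.08]
0.103 0.1039 [ 0.43 -0.64 10.53] [ 0.02 -0.12 -0.07]
0.102 0.1030 [-0.28 -0.79 11.04] [-0.02 -0.13 -0.09]
0.101 0.1020 [-0.99 -0.39 11.63] [ 0.04 -0.04 -0.06]
0.100 0.1010 [-0.66 -1.07 10.87] [-0.1  -0.07 -0.07]
0.099 0.0991 [ 1.4  -0.93 -0.24] [-0.03 -0.32  0.02]
drop
20.6083 0.013793967390667334
```

```bash
python3 - <<'E'
from h import *
np.set_printoptions(precision=2,suppress=True)
f0=np.load("f0.npy")
for i in range(3):
    arm.wait(.1); o=readout.observe(); print(o["tool_pos"][2],np.array(o["force"])-f0)
im=cams.snapshot("scene"); im2=cams.snapshot("wrist")
a=cv2.resize(im[130:250,170:290],(480,480),interpolation=cv2.INTER_CUBIC)
b=cv2.resize(im2[120:280,200:306],(318,480),interpolation=cv2.INTER_CUBIC)
save("g.png",np.hstack([a,b]))
E
```

```text
0.09904693630583122 [ 1.7  -0.65  6.66]
0.09907633779277866 [ 1.76 -0.85  6.28]
0.0991333160861004 [ 1.16 -0.85  6.63]
```

View pics/g.png

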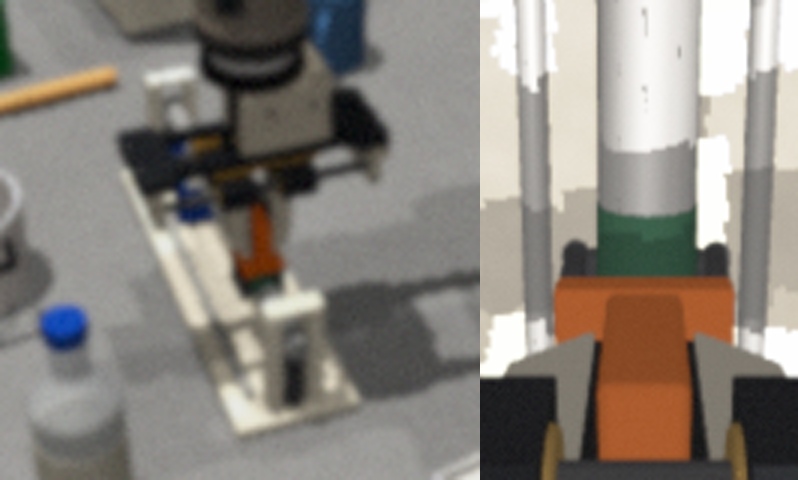

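```bash
cat > slide.py <<'E'
from h import *
np.set_printoptions(precision=2,suppress=True)
f0=np.load("f0.npy"); th=np.radians(7.4); u=np.array([np.sin(th),np.cos(th),0]); v=np.array([np.cos(th),-np.sin(th),0])
p0=np.array([.5822,-.035,0])
def F(n=3):
    fs=[]
    for i in range(n): arm.wait(.02); fs.append(readout.observe()["force"])
    f=np.mean(fs,0)-f0; return np.array([f@v,f@u,f[2]])
E
python3 - <<'E'
from slide import *
z=.0991
while z<.1125:
    z+=.0015; arm.move_l([*p0[:2],z],vel=.03); f=F(4); print(f"{z:.4f}",f)
    if f[2]<-2.5: break
if f[2]<-1: z-=.001*1.4*abs(f[2]); arm.move_l([*p0[:2],z],vel=.03); print(z,F(4))
s=0; lat=0
np.save("st.npy",[z,s,lat])
for i in range(3):
    s+=.006; arm.move_l(list(p0[:2]-u[:2]*s+v[:2]*lat)+[z],vel=.04)
    print(s,F(2))
np.save("st.npy",[z,s,lat]); print(readout.observe()["time"])
E
```

```text
0.1006 [ 1.63 -1.5   5.01]
0.1021 [ 2.07 -0.36  3.9 ]
0.1036 [ 2.29 -0.08  2.93]
0.1051 [ 3.14 -0.22  1.95]
0.1066 [ 3.71 -0.46  0.73]
0.1081 [ 5.28 -0.1  -4.56]
0.10171891684503545 [ 2.93 -0.12  4.06]
0.006 [2.83 2.71 3.77]
0.012 [3.31 2.69 3.84]
0.018000000000000002 [3.15 2.19 4.35]
24.3417
```

```bash
python3 - <<'E'
from slide import *
z,s,lat=np.load("st.npy"); z=.1062
def go(vel=.05,mf=None): return arm.move_l(list(p0[:2]-u[:2]*s+v[:2]*lat)+[z],vel=vel,max_force=mf)
go(); f=F(); print(f)
lat=.001; go(); f=F(); print("lat",lat,f)
while s<.118:
    s+=.010; hit=go(.05,18); f=F(2); print(f"{s:.3f} {lat:.4f}",hit,f)
    if hit or abs(f[0])>9: break
    lat+=float(np.clip(f[0]*.0002,-.0006,.0006))
np.save("st.npy",[z,s,lat]); print(readout.observe()["time"],readout.observe()["tool_pos"])
c=cams.calibration("wrist"); im=cams.snapshot("wrist"); im2=cams.snapshot("scene")
a=cv2.resize(im2[120:220,160:280],(480,400),interpolation=cv2.INTER_CUBIC)
b=cv2.resize(im[120:280,200:306],(265,400),interpolation=cv2.INTER_CUBIC)
save("i.png",np.hstack([a,b]))
E
```

```text
[4.04 1.83 1.86]
lat 0.001 [0.37 2.61 1.38]
0.028 0.0010 False [-0.83  0.41  0.94]
0.038 0.0008 False [-2.56  1.12  0.66]
0.048 0.0003 False [-0.85  0.45  0.8 ]
0.058 0.0002 False [-0.8   0.06  0.84]
0.068 -0.0000 False [-0.92  0.97  1.52]
0.078 -0.0002 False [0.73 0.56 0.99]
0.088 -0.0000 False [-0.6   1.01  1.16]
0.098 -0.0002 False [-0.72  0.26  1.17]
0.108 -0.0003 False [0.2  0.77 1.55]
0.118 -0.0003 False [-0.19  0.98  0.35]
0.128 -0.0003 False [-0.55  0.85  1.09]
29.1583 [ 0.57 -0.16  0.11]
```

View pics/i.png

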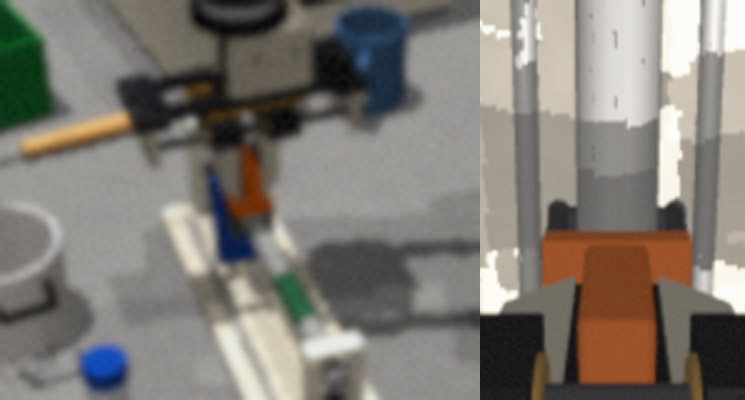

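```bash
python3 - <<'E'
from slide import *
z,s,lat=np.load("st.npy")
while s<.150:
    s+=.0006; hit=arm.move_l(list(p0[:2]-u[:2]*s+v[:2]*lat)+[z],vel=.012,max_force=16); f=F(3)
    p=np.array(readout.observe()["tool_pos"]); print(f"{s:.4f} {(p0-p)[:2]@u[:2]:.4f}",hit,f)
    if hit or f[1]>6.5: break
np.save("st.npy",[z,s,lat]); print(readout.observe()["time"])
E
```

```text
0.1286 0.1283 False [0.07 3.39 1.42]
0.1292 0.1287 False [0.58 4.08 1.44]
0.1298 0.1293 False [0.51 4.08 1.4 ]
0.1304 0.1300 False [0.03 4.04 1.24]
0.1310 0.1306 False [0.06 4.31 1.22]
0.1316 0.1312 False [-0.28  3.67  1.19]
0.1322 0.1318 False [-0.12  4.85  0.84]
0.1328 0.1324 False [0.24 4.18 1.21]
0.1334 0.1330 False [0.1  3.8  1.26]
0.1340 0.1337 False [-0.13  4.21  1.17]
0.1346 0.1343 False [0.41 4.36 1.39]
0.1352 0.1349 False [0.03 4.28 1.73]
0.1358 0.1355 False [-0.67  4.18  1.16]
0.1364 0.1359 False [0.21 4.99 1.62]
0.1370 0.1360 False [0.19 7.28 1.66]
33.7583
```

```bash
python3 - <<'E'
from slide import *
z,s,lat=np.load("st.npy")
def go(s,z,vel=.012): return arm.move_l(list(p0[:2]-u[:2]*s+v[:2]*lat)+[z],vel=vel)
def rep(t): p=np.array(readout.observe()["tool_pos"]); print(t,round(float((p0-p)[:2]@u[:2]),4),F(3))
go(s+.0004,z); rep("push")
go(s-.0006,z); rep("relieve")
effector.grip(0.045); rep("open")
go(s-.0006,.20,.12)
q=down(np.radians(-97.4))
arm.move_pose([0.565,-.16,0.30],q)
c=cams.calibration("wrist"); np.save("c4.npy",c,allow_pickle=True); im=cams.snapshot("wrist"); save("k.png",im)
for k in ["clip_grip","clip_axis","fork_face","rod_mid"]:
    for x in nets.pinpoint("wrist",k)[:2]: print(k,np.round(x["uv"],1),round(x["score"],2),onz(c,x["uv"],.125 if k=="clip_grip" else .085))
b=cams.snapshot("scene"); rep("free"); print(readout.observe()["time"])
save("k2.png",np.hstack([cv2.resize(im[100:250,200:320],(400,500),interpolation=cv2.INTER_CUBIC),cv2.resize(b[120:220,180:260],(400,500),interpolation=cv2.INTER_CUBIC)]))
E
```

```text
push 0.136 [0.11 8.41 1.85]
relieve 0.1359 [0.16 5.51 1.63]
open 0.1365 [-0.11 -1.06  1.27]
clip_grip [252.9 187.3] 0.55 [ 0.56 -0.17  0.12]
clip_axis [253.5 181. ] 0.65 [ 0.56 -0.17  0.09]
fork_face [252.4 191.4] 0.68 [ 0.56 -0.19  0.09]
rod_mid [255.  129.7] 0.63 [ 0.57 -0.11  0.09]
free 0.1262 [-0.08 -0.85  0.94]
36.8833
```

View pics/k2.png

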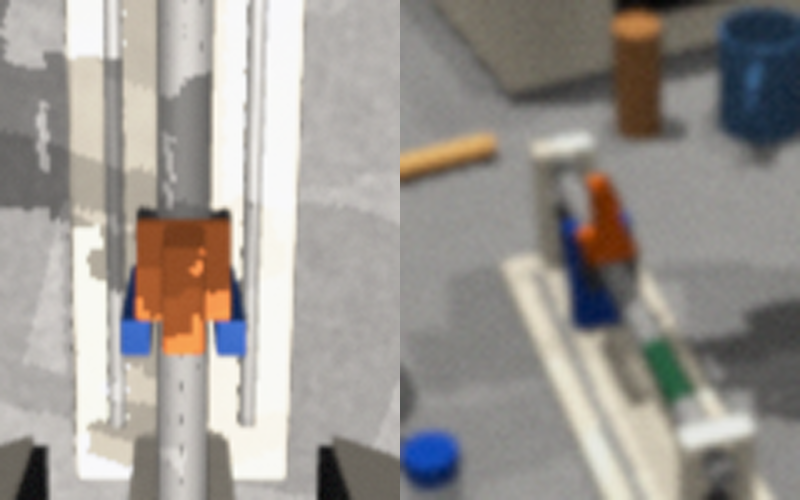

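```bash
python3 - <<'E'
from h import *
arm.wait(.3); arm.sign_off()
E
```

```text
the job is handed in; nothing more can be done
```

The orange clip is snapped on the rod with its tab upright, just touching the blue fork, and the job is handed in after about 37 of the 67 s.

- **Snapping on:** I pressed the clip straight down on the green part. The force built to about 11.6 N, dropped at the snap, then settled at 6.5 N. A light upward pull of 4.6 N did not take it off.
- **Sliding:** I slid it 136 mm along the rod with about 4 N of friction. Contact with the fork showed as a rise to about 8.4 N total, so roughly 4 N on the fork, with no further travel. I then eased off, let go and moved clear.
- **Last checks:** In the final pictures the clip is upright on the rod with its end at the fork's face. The fork's front edge is at the same image row as before the slide (196.3 against 196.5), so it did not move. The tool carries no load.
- **Checks that disagreed:**
  - The sliding friction I measured, about 4 N, is below the stated 5 to 12 N.
  - While lifting after the snap, my height correction overshot. This pressed the rod down about 4 N for a few centimetres before I corrected it.

I did not check one by one that the bystanders are still in place, but nothing touched them during the motions.

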